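# Swap the bell behind the tall castings in the polishing shop

### The job

Clear the candlestick and the goblet out of the wooden tray onto the cork mat, then take the bell from behind them and stand it in the middle of the round red polishing pedestal, and put the acorn finial in the middle of the bell's empty place at the back of the tray. Only then put the candlestick and the goblet back, each just where it stood at first. Keep all four castings upright, let go of everything, and do not disturb the can, the compound bar or the wrench.

Things in the scene. Friction and masses are not known exactly. Their poses are not given: they have to be found in the camera images.
- candlestick: Loose cast-aluminium candlestick, solid of revolution, 140 mm tall, about 0.35 kg: round foot 56 mm across, thin stem (16 mm), at the top a straight cup 34 mm across from 108 to 140 mm height, dark socket (20 mm) on top. Grip it by that cup. Starts upright in either front place of the tray. Origin: centre of its underside, z up.
- goblet: Loose cast-aluminium goblet, solid of revolution, 130 mm tall, about 0.35 kg: round foot 54 mm across, thin stem (14 mm), at the top a bowl with a straight cylindrical wall 48 mm across from 90 to 130 mm height, top closed and dark (42 mm disc). Grip it by the bowl. Starts upright in the other front place of the tray. Origin: centre of its underside, z up.
- bell: Loose low cast-aluminium hand bell, solid, 68 mm tall, about 0.3 kg: flared mouth 58 mm across at the bottom, narrowing to a straight cylindrical body 40 mm across from 17 to 47 mm height, small round knob (16 mm) on top. Grip it by the straight body. Starts upright in the tray's back place, behind the tall castings. Origin: centre of its underside, z up.
- acorn: Loose low cast-aluminium acorn finial, 74 mm tall, about 0.25 kg: round foot 52 mm across and 9 mm thick, neck 24 mm, a straight cylindrical barrel 44 mm across from 27 to 52 mm height, ending in a pointed tip. Grip it by the barrel. Starts upright on the bench beyond the pedestal (about 120 mm from its centre, away from the robot). Origin: centre of its underside, z up.
- tray: Fixed wooden tray, 170 (its x) by 210 mm (its y), floor 12 mm above the bench, 8 mm thick rims up to 30 mm above the bench at the back (+x) and both sides, front (-x, towards the robot) open. Three flat dark felt discs, 64 mm across, mark its places: two in front at x = -28 mm, y = +45 and -45 mm, one at the back at x = +30 mm, y = 0. Origin: centre of its underside, at bench height.
- mat: Fixed flat cork mat, 230 mm (its x) by 130 mm (its y) by 6 mm thick, on the bench to one side of the tray, left or right: the side area for the tall castings. Origin: centre of its underside, at bench height.
- pedestal: Fixed round polishing pedestal, red drum 120 mm across with a grey stone disc 112 mm across on top; flat top 50 mm above the bench. Stands across the tray from the mat. Origin: centre of its underside, at bench height.
- can: Bystander: closed can, 68 mm across, 85 mm tall, loose, on the bench beyond the tray. Leave it alone. Origin: centre of its underside.
- compound_bar: Bystander: brown-red bar of polishing compound, 50 x 130 x 40 mm, loose, on the bench beyond the tray. Leave it alone. Origin: centre of its underside.
- wrench: Bystander: steel wrench 160 mm long lying flat on the bench in front of the tray, loose. Leave it alone. Origin: under the middle of its length.

How it is judged:
On the way, in this order (a step that is already met when the one before it is completed fails the run):
1. Candlestick and goblet both stand released on the cork mat while the bell is still in its place (within 15 mm) (x of candlestick in the frame of mat between -0.112 and 0.112 m and y of candlestick in the frame of mat between -0.062 and 0.062 m and z of candlestick in the frame of mat between 0.002 and 0.012 m and linear speed of each of candlestick, goblet below 0.03 m/s and angle between each of candlestick, goblet's own z axis and vertical below 0.1 rad and contact force between the fingers and candlestick below 0.2 N and x of goblet in the frame of mat between -0.112 and 0.112 m and y of goblet in the frame of mat between -0.062 and 0.062 m and z of goblet in the frame of mat between 0.002 and 0.012 m and contact force between the fingers and goblet below 0.2 N and distance of bell from where it was at the start of the episode below 0.015 m), for 0.2 s.
2. The bell stands released on the pedestal within 15 mm of its centre; candlestick and goblet still stand on the mat (horizontal distance between bell and pedestal below 0.015 m and z of bell in the frame of pedestal between 0.045 and 0.056 m and linear speed of each of bell, candlestick, goblet below 0.03 m/s and angle between each of bell, candlestick, goblet's own z axis and vertical below 0.1 rad and contact force between the fingers and bell below 0.2 N and x of candlestick in the frame of mat between -0.112 and 0.112 m and y of candlestick in the frame of mat between -0.062 and 0.062 m and z of candlestick in the frame of mat between 0.002 and 0.012 m and contact force between the fingers and candlestick below 0.2 N and x of goblet in the frame of mat between -0.112 and 0.112 m and y of goblet in the frame of mat between -0.062 and 0.062 m and z of goblet in the frame of mat between 0.002 and 0.012 m and contact force between the fingers and goblet below 0.2 N), for 0.2 s.
3. The acorn stands released in the tray's back place (within 12 mm along each tray axis); candlestick and goblet still stand on the mat (x of acorn in the frame of tray between 0.018 and 0.042 m and y of acorn in the frame of tray between -0.012 and 0.012 m and z of acorn in the frame of tray between 0.008 and 0.018 m and linear speed of each of acorn, candlestick, goblet below 0.03 m/s and angle between each of acorn, candlestick, goblet's own z axis and vertical below 0.1 rad and contact force between the fingers and acorn below 0.2 N and x of candlestick in the frame of mat between -0.112 and 0.112 m and y of candlestick in the frame of mat between -0.062 and 0.062 m and z of candlestick in the frame of mat between 0.002 and 0.012 m and contact force between the fingers and candlestick below 0.2 N and x of goblet in the frame of mat between -0.112 and 0.112 m and y of goblet in the frame of mat between -0.062 and 0.062 m and z of goblet in the frame of mat between 0.002 and 0.012 m and contact force between the fingers and goblet below 0.2 N), for 0.2 s.
At the end, for the whole second after the job is handed in: Candlestick and goblet each stand within 15 mm of where they started, the acorn stands within 12 mm (along each tray axis) of the tray's back place, the bell stands on the pedestal within 15 mm of its centre; all four upright (within 0.1 rad), released and at rest (distance of each of candlestick, goblet from where it was at the start of the episode below 0.015 m and linear speed of each of candlestick, goblet, acorn, bell below 0.03 m/s and angle between each of candlestick, goblet, acorn, bell's own z axis and vertical below 0.1 rad and contact force between the fingers and candlestick below 0.2 N and contact force between the fingers and goblet below 0.2 N and x of acorn in the frame of tray between 0.018 and 0.042 m and y of acorn in the frame of tray between -0.012 and 0.012 m and z of acorn in the frame of tray between 0.008 and 0.018 m and contact force between the fingers and acorn below 0.2 N and horizontal distance between bell and pedestal below 0.015 m and z of bell in the frame of pedestal between 0.045 and 0.056 m and contact force between the fingers and bell below 0.2 N); the robot touches nothing.
It fails at once if A casting is tipped by more than 0.6 rad (angle between any of candlestick, goblet, bell, acorn's own z axis and vertical above 0.6 rad).
It fails at once if The can, the compound bar or the wrench is moved by more than 20 mm (distance of any of can, compound_bar, wrench from where it was at the start of the episode above 0.02 m).
It also fails if it takes over 136 s, if anything falls off the work surface, if the arm or the gripper's body presses on something with over 40 N, if the wrist force passes 120 N, or if a joint passes its speed limit or range.

### The arm

A 6-joint arm with a two-finger parallel gripper is mounted at the origin on the work surface. World frame = base frame: x ahead of the robot, y to its left, z up, the work surface at z = 0. Lengths are in m, angles in rad, forces in N, time in s.
With the tool pointing down it reaches from about 0.375 to 0.975 m from the base axis. Payload 3.8 kg.
Tool frame: the origin (TCP) lies midway between the tips of the shut fingers; the grasp point (between the pads) lies 19 mm behind it; x points along the fingers, y is the direction in which the jaws open and shut, and the axes are right-handed (so a half turn about x gives the same grasp; the last joint's range is limited). The gripper opens to 88 mm and grips with 3 to 60 N. Pads are 18 mm wide; open, the fingers measure 123 mm over their backs; the gripper's body (75 mm by 187 mm) begins 45 mm behind the grasp point.
Start: joints at [-1.371, 0.264, 1.604, -0, 1.274, -0.037], TCP at [0.158, -0.656, 0.205] pointing down, gripper open.
Joint ranges: [-2.63, 2.63], [-0.94, 2.18], [0.31, 2.57], [-1.31, 4.45], [0, 2.66], [-2.55, 2.55]. Speed limits (rad/s): [2.57, 2.57, 3.14, 3.14, 3.14, 3.14].

### API

Orientations are given as a rotation vector (axis times angle).
In Python, from cell import manip, inverse_kinematics, cams, order gives the robot as it stands. Calls block until the motion is done:
- manip.move_pose(position, orientation): joint-space move of the TCP to a pose.
- manip.move_linear(position, rate=0.15, rot=None): straight line of the TCP; rot=None keeps the orientation; rate is the mean speed in m/s.
- manip.set_joints(angles): joint-space move.
- manip.set_gripper(opening, force=None): finger opening in m; force is the grip in N (None keeps the last); returns when the fingers have stopped.
- manip.dwell(seconds).
- inverse_kinematics(position, orientation): joint angles nearest the present ones, or None.
- manip.state(): the state.
- cams.capture(name): name is "scene" or "top" or "wrist"; returns a dict with "image" (480x640x3 uint8, blue, green, red), "z_map" (480x640 float32, m along the optical axis (not along the pixel's ray), 0 where there is no reading), "intrinsics" (3x3 intrinsics, pixels), "position" and "orientation" of the camera in the world; the wrist camera has in their place "T_tool_cam" (4x4, takes a point from camera to tool coordinates, whose origin is the TCP and whose axes are the tool frame's). Camera axes: x right, y down, z forward; pixel columns grow to the right and rows downward; lengths in m; the calibration is good to about 2 mm. A picture is of the moment at which its call begins: read the wrist's pose just before it.
A pose or a line that the arm cannot do raises manip.IKError and nothing moves.
- order.close_job(): hands the job in, once; it reports no verdict.
The state is a dict: "clock": time; "joint_pos": joint angles; "joint_velocities": joint speeds; "tau": joint torques, N m; "tool_pos": TCP position; "tcp_rot": TCP orientation; "contact_force": force on the tool from outside, world axes, zero at the start; "moment": the same for the moment, N m; "gripper_width": finger opening in m.
Only numpy, scipy, OpenCV 4.12 (cv2) and the standard library are available. Lean on these libraries where they do the work, as an engineer would, in place of code of your own. Each camera call takes 0.05 s, during which the arm holds its last target. There are 200 camera calls.

## Working session

There is one attempt and no reset: what is moved stays moved. The work goes in short steps, each a Python script; the robot and the scene stay as the last script left them, time stands still between calls to the robot, and variables do not carry over. Pictures are saved under pics/ and viewed, about 12 in all and at most 16, crops included, and the job is handed in when it is done.

```bash
ls; mkdir -p pics
python3 - <<'E'
from cell import manip,cams
import cv2,numpy as np,pickle
d={}
for n in("scene","top"):
    c=cams.capture(n);cv2.imwrite(f"pics/{n}0.png",c["image"]);d[n]=c
    print(n,c["position"],c["orientation"],c["intrinsics"].tolist(),(c["z_map"]>0).mean())
pickle.dump(d,open("c0.pkl","wb"))
print(manip.state())
E
```

```text
pics
scene [ 1.32273232 -0.00280438  0.85772904] [-1.74926219 -1.81069305  0.71148465] [[498.2419092061628, 0.0, 309.79406034131915], [0.0, 498.2419092061628, 238.90612175507206], [0.0, 0.0, 1.0]] 0.99578125
top [0.3602213  0.01586821 1.1298514 ] [-2.12694774  2.12265573 -0.22024415] [[488.00060567576435, 0.0, 325.67555705522557], [0.0, 488.00060567576435, 242.344149802218], [0.0, 0.0, 1.0]] 0.9959993489583333
{'clock': 0.1, 'joint_pos': array([-1.37088161e+00,  2.64656174e-01,  1.60523588e+00, -3.02253215e-06,
        1.27371303e+00, -3.68848862e-02]), 'joint_velocities': array([-0.00050453, -0.00403258, -0.00301777,  0.00057845,  0.00043329,
       -0.00021233]), 'tau': array([ 3.23100894e-04, -5.03619647e+01, -3.58070540e+01,  7.30652665e-02,
        2.33775558e-02, -4.61542356e-05]), 'tool_pos': array([ 0.15821513, -0.65546053,  0.20392801]), 'tcp_rot': array([ 2.09647992,  0.2515284 , -2.09683198]), 'contact_force': array([ 0.37755133,  0.17544882, -0.46852069]), 'moment': array([ 0.01048643, -0.01532263,  0.02255454]), 'gripper_width': 0.08831738231996247}
```

View pics/top0.png

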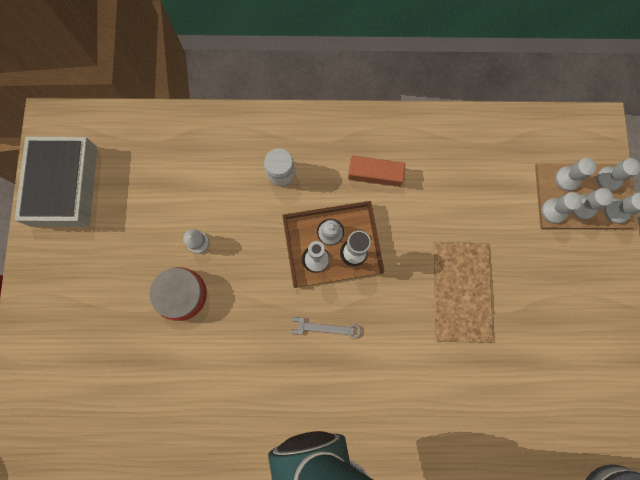

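View pics/scene0.png

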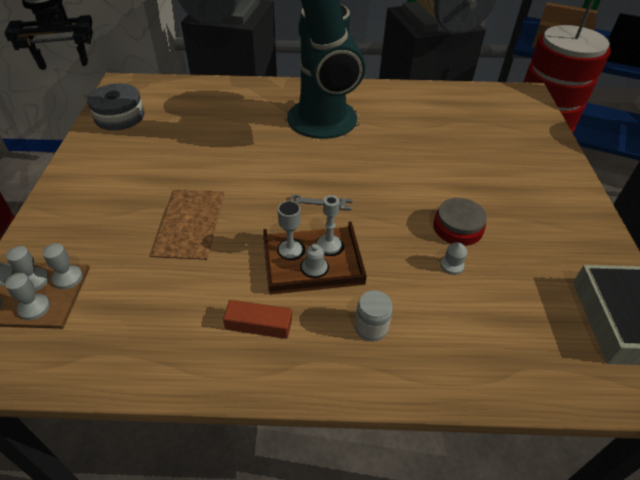

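The top view has image up = +x and right = −y. The tray is near (333,245), with the candlestick top at (316,248), the goblet top at (359,241) and the bell at (330,231). The pedestal is at (178,293), the acorn at (197,240), the mat at (464,292), the wrench at (327,328), the can at (280,166) and the bar at (377,171). Next I'll turn these into positions.

```bash
cat > vis.py <<'E'
import numpy as np,cv2
from scipy.spatial.transform import Rotation as R
def pose(c): return R.from_rotvec(c["orientation"]).as_matrix(),np.array(c["position"])
def cloud(c,Rm,p):
    K=c["intrinsics"];z=c["z_map"];v,u=np.mgrid[:480,:640]
    P=np.stack([(u-K[0,2])/K[0,0]*z,(v-K[1,2])/K[1,1]*z,z],-1)@Rm.T+p
    P[z==0]=np.nan;return P
def ray(c,Rm,p,uv,h):
    K=c["intrinsics"];uv=np.atleast_2d(uv).astype(float)
    d=np.c_[(uv-K[[0,1],[2,2]])/K[0,0],np.ones(len(uv))]@Rm.T
    return (p+d*((h-p[2])/d[:,2])[:,None])[:,:2]
def big(m):
    cs,_=cv2.findContours(m.astype(np.uint8),cv2.RETR_EXTERNAL,cv2.CHAIN_APPROX_NONE)
    return max(cs,key=cv2.contourArea) if cs else None
E
python3 - <<'E'
import pickle
from vis import *
d=pickle.load(open("c0.pkl","rb"))
def box(a): m=np.zeros((480,640),bool);x0,x1,y0,y1=a;m[y0:y1,x0:x1]=1;return m
B={"top":dict(ped=(140,215,260,330),acorn=(180,215,220,260),candle=(300,330,236,275),gob=(338,375,225,270),tray=(275,390,195,295),bell=(318,343,215,240),mat=(425,505,230,350),can=(260,300,145,190),bar=(340,410,150,190),wr=(285,365,310,342)),
"scene":dict(ped=(425,495,195,245),acorn=(438,470,238,275),candle=(318,345,192,255),gob=(274,304,198,258),tray=(255,370,220,296),bell=(298,330,240,277),mat=(145,230,185,262),can=(350,400,285,345),bar=(215,300,295,340),wr=(285,355,192,212))}
for n in B:
    c=d[n];Rm,p=pose(c);P=cloud(c,Rm,p);Z=P[...,2];hsv=cv2.cvtColor(c["image"],cv2.COLOR_BGR2HSV)
    print(n,"bench z",np.nanmedian(Z[100:400,100:500]))
    for k,lo,hi,h in [("ped",.042,.06,.05),("candle",.147,.16,.152),("gob",.137,.15,.142),("acorn",.03,.09,0),("bell",.04,.1,0),("can",.08,.1,.085),("bar",.034,.05,.04)]:
        m=box(B[n][k])&(Z>lo)&(Z<hi)
        if m.sum()<5: print(k,"few",np.nanmax(Z[box(B[n][k])]));continue
        ct=big(m);(u,v),r=cv2.minEnclosingCircle(ct);q=P[m]
        M=cv2.moments(ct);uv=(M["m10"]/M["m00"],M["m01"]/M["m00"]) if M["m00"] else (u,v)
        print(k,m.sum(),"pts mean",q.mean(0).round(4),"bboxmid",((q.max(0)+q.min(0))/2).round(4),"ext",(q.max(0)-q.min(0)).round(3),"ray",ray(c,Rm,p,uv,h).round(4))
    m=box(B[n]["tray"])&(Z>.022)&(Z<.036);q=P[m][:,:2]
    print("tray rim rect",cv2.minAreaRect((q*1000).astype(np.float32)))
    m=box(B[n]["mat"])&(hsv[...,1]>95)&(hsv[...,2]<175)&(Z<.02);m=cv2.morphologyEx(m.astype(np.uint8),cv2.MORPH_OPEN,np.ones((3,3)))
    m2=box(B[n]["mat"])&(Z>.0035);q=P[m2][:,:2];print("mat depth rect",cv2.minAreaRect((q*1000).astype(np.float32)),m2.sum())
    ct=big(m);q=ray(c,Rm,p,ct[:,0],.006);print("mat col rect",cv2.minAreaRect((q*1000).astype(np.float32)))
    m=box(B[n]["wr"])&(Z>.004)&(Z<.03);q=P[m];print("wr",q.min(0).round(3),q.max(0).round(3),m.sum())
E
```

```text
top bench z -0.0003051809806940975
ped 2027 pts mean [0.459  0.3356 0.0492] bboxmid [0.4599 0.3363 0.0491] ext [0.109 0.113 0.013] ray [[0.4587 0.3354]]
candle 214 pts mean [0.5393 0.024  0.1515] bboxmid [0.5393 0.0236 0.1518] ext [0.034 0.033 0.009] ray [[0.5391 0.024 ]]
gob 405 pts mean [ 0.5564 -0.0642  0.1414] bboxmid [ 0.5565 -0.0642  0.1416] ext [0.046 0.048 0.009] ray [[ 0.5563 -0.0642]]
acorn 343 pts mean [0.578  0.2984 0.0578] bboxmid [0.581  0.3021 0.0526] ext [0.043 0.043 0.045] ray [[0.5898 0.3136]]
bell 261 pts mean [ 0.6008 -0.0075  0.065 ] bboxmid [ 0.604  -0.0082  0.0615] ext [0.04  0.038 0.041] ray [[ 0.6155 -0.0089]]
can 551 pts mean [0.7525 0.1111 0.0842] bboxmid [0.7528 0.1109 0.0851] ext [0.062 0.059 0.01 ] ray [[0.7521 0.1111]]
bar 1106 pts mean [ 0.7518 -0.1171  0.0391] bboxmid [ 0.7519 -0.1173  0.0403] ext [0.064 0.131 0.012] ray [[ 0.7514 -0.117 ]]
tray rim rect ((576.9619140625, -12.871421813964844), (170.8330078125, 210.07884216308594), 9.506370544433594)
mat depth rect ((476.48504638671875, -320.37078857421875), (184.7364044189453, 279.9989929199219), 87.6
[... 772 characters left out ...]
  0.0619] ext [0.035 0.039 0.043] ray [[ 0.5613 -0.0101]]
can 700 pts mean [0.7571 0.1094 0.0854] bboxmid [0.7559 0.1097 0.0847] ext [0.063 0.061 0.009] ray [[0.757  0.1094]]
bar 1438 pts mean [ 0.759  -0.118   0.0402] bboxmid [ 0.7572 -0.1185  0.0404] ext [0.066 0.133 0.013] ray [[ 0.759  -0.1179]]
tray rim rect ((580.87158203125, -14.232902526855469), (172.05157470703125, 210.1787567138672), 9.74484920501709)
mat depth rect ((468.131103515625, -326.1759033203125), (279.9710693359375, 211.80630493164062), 8.169591903686523) 3709
mat col rect ((468.4810791015625, -328.8177185058594), (285.6436462402344, 217.49581909179688), 8.141426086425781)
wr [ 0.349 -0.078  0.004] [0.421 0.087 0.013] 303
```

```bash
cat > rob.py <<'E'
from vis import *
from cell import manip,cams,inverse_kinematics,order
def rv(deg):
    a=np.deg2rad(deg);x=np.array([0,0,-1.]);y=np.array([np.cos(a),np.sin(a),0])
    return R.from_matrix(np.c_[x,y,np.cross(x,y)]).as_rotvec()
def look(name):
    s=manip.state();T=np.eye(4);T[:3,:3]=R.from_rotvec(s["tcp_rot"]).as_matrix();T[:3,3]=s["tool_pos"]
    c=cams.capture("wrist");T=T@c["T_tool_cam"];cv2.imwrite(f"pics/{name}.png",c["image"])
    return c,T[:3,:3],T[:3,3]
E
python3 - <<'E'
from rob import *
import pickle
print(cams.capture("wrist")["T_tool_cam"].round(3).tolist(),cams.capture("wrist")["intrinsics"][0,0])
for xy,a in [((.5,-.02),9.5),((.5,-.02),189.5),((.47,-.32),9.5),((.47,.33),9.5),((.585,.3),9.5),((.585,.3),-80),((.6,-.01),99.5),((.6,-.01),-80.5)]:
    for z in (.36,.04):
        q=inverse_kinematics([*xy,z],rv(a));print(xy,a,z,None if q is None else np.round(q,2))
D={}
for n,xy,a in [("mat",(.43,-.32),9.5),("tray",(.5,-.02),9.5),("ped",(.47,.3),9.5)]:
    manip.move_pose([*xy,.36],rv(a));manip.dwell(.3)
    D[n]=look("w_"+n)
pickle.dump(D,open("w0.pkl","wb"));print(manip.state()["clock"])
cv2.imwrite("pics/w_all.png",cv2.resize(np.hstack([D[k][0]["image"] for k in D]),(0,0),fx=.41,fy=.41))
E
```

```text
[[0.001, -0.321, 0.947, -0.179], [1.0, 0.001, -0.001, -0.0], [-0.0, 0.947, 0.321, -0.083], [0.0, 0.0, 0.0, 1.0]] 412.7860182867955
(0.5, -0.02) 9.5 0.36 [-0.09 -0.13  1.74  0.    1.53 -0.26]
(0.5, -0.02) 9.5 0.04 [-0.09  0.1   2.13  0.    0.91 -0.26]
(0.5, -0.02) 189.5 0.36 None
(0.5, -0.02) 189.5 0.04 None
(0.47, -0.32) 9.5 0.36 [-0.64  0.01  1.62  0.    1.52 -0.81]
(0.47, -0.32) 9.5 0.04 [-0.64  0.22  1.98 -0.    0.94 -0.81]
(0.47, 0.33) 9.5 0.36 [0.57 0.02 1.6  0.   1.52 0.4 ]
(0.47, 0.33) 9.5 0.04 [0.57 0.23 1.97 0.   0.94 0.4 ]
(0.585, 0.3) 9.5 0.36 [0.44 0.18 1.43 0.   1.53 0.27]
(0.585, 0.3) 9.5 0.04 [0.44 0.37 1.79 0.   0.98 0.27]
(0.585, 0.3) -80 0.36 [ 0.44  0.18  1.43 -0.    1.53  1.83]
(0.585, 0.3) -80 0.04 [ 0.44  0.37  1.79 -0.    0.98  1.83]
(0.6, -0.01) 99.5 0.36 [-0.06  0.07  1.55 -0.    1.52 -1.79]
(0.6, -0.01) 99.5 0.04 [-0.06  0.28  1.91 -0.    0.95 -1.79]
(0.6, -0.01) -80.5 0.36 [-0.06  0.07  1.55  0.    1.52  1.35]
(0.6, -0.01) -80.5 0.04 [-0.06  0.28  1.91  0.    0.95  1.35]
5.3333
```

View pics/w_all.png

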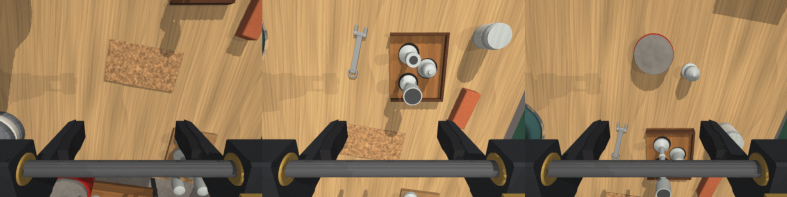

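The wrist views, side by side, show the mat at about (143,65) in the first panel. The second panel has the tray at (420,67) with its castings, and the third has the pedestal at (655,55) and the acorn at (690,72). I'll measure in world boxes using the robot-referenced depth.

Run:
```python
import pickle
from vis import *
D=pickle.load(open("w0.pkl","rb"))
def circ(q):  # algebraic circle fit
    A=np.c_[2*q[:,:2],np.ones(len(q))];s=np.linalg.lstsq(A,(q[:,:2]**2).sum(1),rcond=None)[0]
    return s[:2].round(4),np.sqrt(s[2]+s[:2]@s[:2]).round(4)
def near(P,x,y,r,lo,hi): return (np.hypot(P[...,0]-x,P[...,1]-y)<r)&(P[...,2]>lo)&(P[...,2]<hi)
for n,(c,Rm,p) in D.items():
    P=cloud(c,Rm,p);Z=P[...,2];print(n,"bench",np.nanmedian(Z[:260]).round(4))
    for k,x,y,r,lo,hi,h in [("candle",.541,.023,.035,.147,.16,.152),("gob",.559,-.065,.04,.137,.15,.142),("ped",.463,.335,.075,.044,.056,.05)]:
        if n=="mat" or (k!="ped" and n=="ped") or (k=="ped" and n!="ped"):continue
        m=near(P,x,y,r,lo,hi)
        if m.sum()<30: continue
        ct=big(m);q=ray(c,Rm,p,ct[:,0],h);(a,b),rr=cv2.minEnclosingCircle((q*1e3).astype(np.float32))
        print(k,m.sum(),"z",np.median(Z[m]).round(4),"fit",circ(q),"enc",round(a,1),round(b,1),round(rr,1))
    for k,x,y,lo,hi in [("bell",.606,-.008,.0335,.056),("bellknob",.606,-.008,.07,.084),("acorn",.585,.30,.03,.05),("acorntip",.585,.3,.068,.08),("acornfoot",.585,.3,.002,.0085)]:
        m=near(P,x,y,.045,lo,hi)
        if n!=("tray" if "bell" in k else "ped"):continue
        if m.sum()>10:print(k,m.sum(),"mean",P[m].mean(0).round(4),"fit",circ(P[m]))
    if n=="tray":
        m=near(P,.577,-.013,.16,.022,.036);q=P[m][:,:2];print("rim",cv2.minAreaRect((q*1000).astype(np.float32)))
    if n=="mat":
        hsv=cv2.cvtColor(c["image"],cv2.COLOR_BGR2HSV)
        m=near(P,.47,-.32,.18,.0035,.012);m=cv2.morphologyEx(m.astype(np.uint8),cv2.MORPH_OPEN,np.ones((7,7)))
        ct=big(m);q=ray(c,Rm,p,ct[:,0],.006);print("mat",cv2.minAreaRect((q*1000).astype(np.float32)),cv2.boundingRect(ct))
```

```text
mat bench -0.0005
mat ((471.7093505859375, -314.64434814453125), (129.1607208251953, 224.2211456298828), 88.91952514648438) (264, 107, 181, 116)
tray bench -0.0005
candle 1062 z 0.1514 fit (array([0.5402, 0.0241]), np.float64(0.0165)) enc 540.2 24.0 16.9
gob 1638 z 0.1416 fit (array([ 0.5577, -0.0636]), np.float64(0.0235)) enc 557.4 -63.7 24.2
bell 142 mean [5.917e-01 3.000e-04 4.530e-02] fit (array([ 0.6054, -0.0079]), np.float64(0.0198))
bellknob 144 mean [ 0.6046 -0.0073  0.0785] fit (array([ 0.6049, -0.0075]), np.float64(0.0053))
rim ((578.134765625, -12.832008361816406), (169.55799865722656, 210.15159606933594), 9.554445266723633)
ped bench -0.0006
ped 7367 z 0.0492 fit (array([0.4607, 0.3368]), np.float64(0.0549)) enc 460.6 336.8 55.6
acorn 138 mean [0.5675 0.3125 0.0405] fit (array([0.5823, 0.3026]), np.float64(0.0217))
acorntip 161 mean [0.5815 0.3032 0.0707] fit (array([0.582 , 0.3029]), np.float64(0.006))
acornfoot 121 mean [0.5688 0.3093 0.0064] fit (array([0.5837, 0.3012]), np.float64(0.0266))
```

```bash
cat >> rob.py <<'E'
def go(x,y,z,rate=.2): manip.move_linear([x,y,z],rate=rate)
def rep(t):
    s=manip.state();print(t,round(s["clock"],1),"w",round(s["gripper_width"],4),"tcp",s["tool_pos"].round(4),"F",s["contact_force"].round(1))
def pick(x,y,z,a,zc,force=30,op=.088):
    manip.set_gripper(op);manip.move_pose([x,y,zc],rv(a));go(x,y,z+.03);go(x,y,z,.06);rep("at")
    manip.set_gripper(0.0,force);manip.dwell(.2);rep("grip");go(x,y,zc,.12);rep("up")
def place(x,y,z,zc,a=None,op=.088):
    if a is None: go(x,y,zc,.25)
    else: manip.move_linear([x,y,zc],rate=.2,rot=rv(a))
    go(x,y,z+.025,.15);go(x,y,z+.001,.04);manip.dwell(.2);rep("down")
    manip.set_gripper(op);manip.dwell(.2);go(x,y,zc,.2);rep("rel")
E
python3 - <<'E'
from rob import *
manip.move_pose([.5,0,.36],rv(9.5))
pick(.5577,-.0637,.103,9.5,.26)
place(.527,-.315,.103-.006,.26)
pick(.5402,.0240,.119,9.5,.28)
place(.417,-.315,.119-.006,.28)
manip.move_pose([.43,-.32,.36],rv(9.5));manip.dwell(.2)
import pickle
c,Rm,p=look("w_mat2");manip.move_pose([.5,-.02,.36],rv(9.5));manip.dwell(.2);e=look("w_tray2")
cv2.imwrite("pics/mt2.png",cv2.resize(np.hstack([c["image"],e[0]["image"]]),(0,0),fx=.6,fy=.6))
P=cloud(c,Rm,p)
for k,x,y,lo,h in[("gob",.527,-.315,.131,.136),("can",.417,-.315,.141,.146)]:
    m=(np.hypot(P[...,0]-x,P[...,1]-y)<.045)&(P[...,2]>lo)
    if m.sum()>20: print(k,cv2.minEnclosingCircle((ray(c,Rm,p,big(m)[:,0],h)*1e3).astype(np.float32)))
P=cloud(*e);m=(np.hypot(P[...,0]-.605,P[...,1]+.008)<.03)&(P[...,2]>.07);print("bell",P[m].mean(0),m.sum())
E
```

```text
at 8.7 w 0.0878 tcp [ 0.5575 -0.0637  0.1026] F [-0.1  0.2  0. ]
grip 9.7 w 0.0466 tcp [ 0.5579 -0.0637  0.1031] F [ 0.1 -0.2  0.9]
up 11.1 w 0.0461 tcp [ 0.557  -0.0636  0.2587] F [-0.4  1.4 -4.7]
down 14.3 w 0.0461 tcp [ 0.527 -0.315  0.098] F [ 0.2  0.3 -4.8]
rel 16.2 w 0.088 tcp [ 0.5263 -0.3145  0.2584] F [-0.1  0.  -0.6]
at 19.2 w 0.0881 tcp [0.54   0.024  0.1187] F [-0.1 -0.1 -0. ]
grip 20.7 w 0.0001 tcp [0.5402 0.024  0.119 ] F [-0.8  0.3  0.1]
up 22.1 w 0.0008 tcp [0.5396 0.024  0.2789] F [-0.6  0.3  0. ]
down 25.8 w 0.0005 tcp [ 0.4172 -0.3152  0.1143] F [-0.5 -0.2  0.7]
rel 28.3 w 0.0877 tcp [ 0.4164 -0.3145  0.2785] F [ 0.4  0.9 -0.6]
gob ((526.2289428710938, -315.5032043457031), 24.343717575073242)
can ((394.9211730957031, -661.3172607421875), 282.1725769042969)
bell [ 0.60464473 -0.00745201  0.07869047] 145
```

View pics/mt2.png

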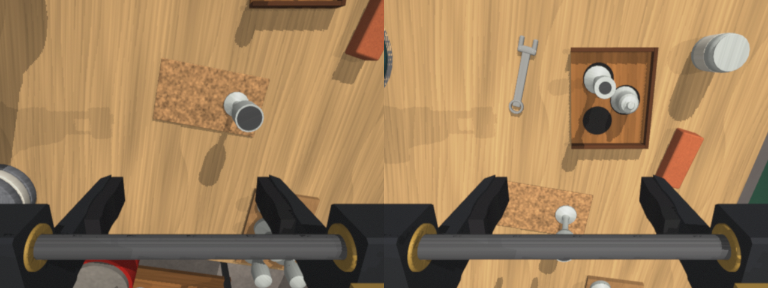

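The left picture shows the goblet standing on the mat at (243,110). The right one shows the candlestick still in the tray at (600,85), so that grasp closed on nothing. I'll locate it and watch another close.

```bash
cat >> rob.py <<'E'
def tops(c,Rm,p,x,y,lo,h,r=.045,hi=9):
    P=cloud(c,Rm,p);m=(np.hypot(P[...,0]-x,P[...,1]-y)<r)&(P[...,2]>lo)&(P[...,2]<hi)
    if m.sum()<20: return None
    (a,b),rr=cv2.minEnclosingCircle((ray(c,Rm,p,big(m)[:,0],h)*1e3).astype(np.float32));return round(a,1),round(b,1),round(rr,1),int(m.sum()),np.median(P[m][:,2]).round(4)
E
python3 - <<'E'
from rob import *
c=look("t3");print(tops(*c,.54,.024,.147,.152,.06,.17))
manip.set_gripper(.088);manip.move_pose([.5402,.0240,.28],rv(9.5));go(.5402,.024,.16);manip.dwell(.2)
c=look("t4");print(tops(*c,.54,.024,.147,.152,.06,.17));rep("")
import pickle;pickle.dump(c,open("t4.pkl","wb"))
E
```

```text
(540.4, 24.0, 16.9, 1056, np.float64(0.1515))
(540.5, 25.0, 17.5, 3364, np.float64(0.1513))
 32.1 w 0.0882 tcp [0.5413 0.024  0.1617] F [ 0.1 -0.5  0.2]
```

View pics/t4.png

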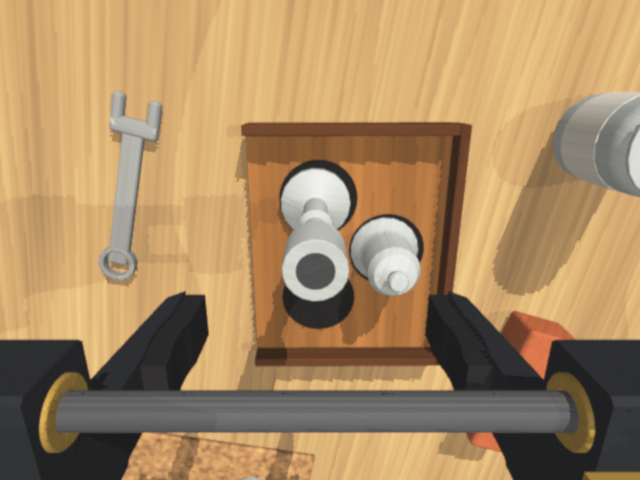

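The candlestick top at (316,270) is centred between the jaws and hasn't moved. I'll descend again and close in stages, reading the width at each one.

Run:
```python
from rob import *
go(.5403,.0243,.145,.1);go(.5403,.0243,.117,.06);rep("at")
for w in (.06,.04,.036,.032,.028):
    manip.set_gripper(w,15);rep(str(w))
c=look("t5")
```

```text
at 33.1 w 0.0877 tcp [0.5401 0.0243 0.1167] F [-0.8  1.  -0.1]
0.06 33.6 w 0.0601 tcp [0.5403 0.0243 0.1171] F [-0.6  0.2  0.1]
0.04 34.1 w 0.0401 tcp [0.5403 0.0243 0.117 ] F [-0.4 -0.4  0. ]
0.036 34.4 w 0.036 tcp [0.5403 0.0243 0.117 ] F [1.2 0.5 0.3]
0.032 34.7 w 0.0324 tcp [0.5405 0.0243 0.1171] F [1.2 0.1 0.1]
0.028 34.9 w 0.0313 tcp [0.5405 0.0243 0.1171] F [ 0.8 -0.3 -0.1]
```

View pics/t5.png

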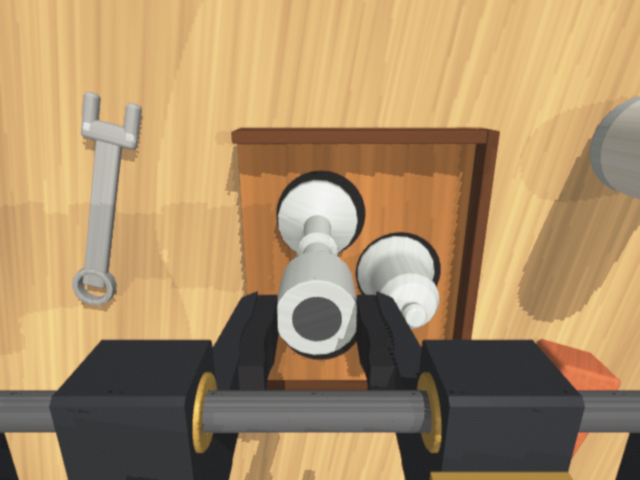

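The jaws now hold the cup (width 31 mm, cup seen at (317,310)). I'll raise the force, test with a small lift, then carry it over.

Run:
```python
from rob import *
manip.set_gripper(.024,28);manip.dwell(.3);rep("g")
if manip.state()["gripper_width"]>.025:
    go(.5403,.0243,.14,.05);rep("lift");manip.dwell(.2);rep("lift2")
c=look("t6");print(tops(*c,.54,.024,.147,.17,.06))
```

```text
g 35.5 w 0.0241 tcp [0.541  0.0239 0.1188] F [-0.7 -1.4  7.6]
(546.8, -15.3, 111.3, 65999, np.float64(0.2329))
```

View pics/t6.png

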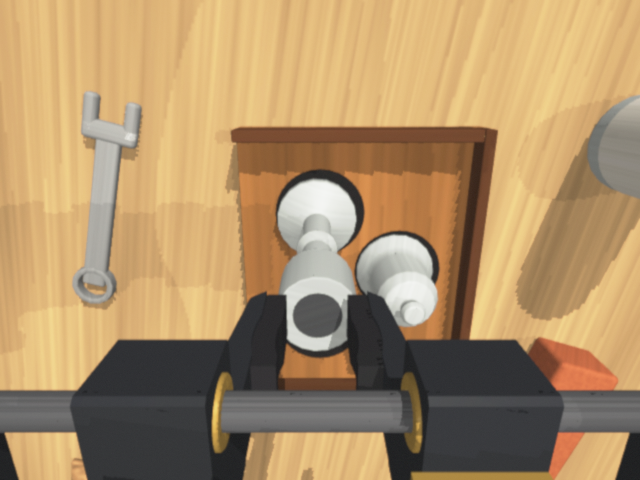

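Run:
```python
from rob import *
a=cams.capture("scene")["image"][120:300,240:420];b=cams.capture("top")["image"][190:310,270:390]
cv2.imwrite("pics/z7.png",np.hstack([cv2.resize(a,(400,400),interpolation=2),cv2.resize(b,(400,400),interpolation=2)]));rep("")
```

```text
35.7 w 0.0239 tcp [0.541  0.0239 0.1188] F [-1.4 -1.1  7.4]
```

View pics/z7.png

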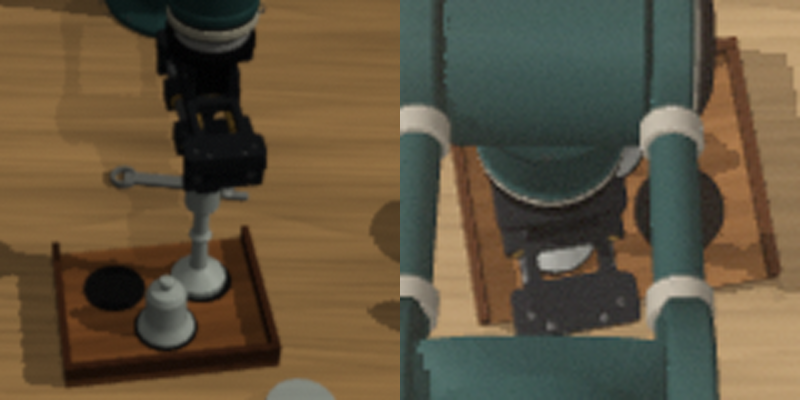

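Run:
```python
from rob import *
s=manip.state();Rt=R.from_rotvec(s["tcp_rot"]).as_matrix();t=s["tool_pos"]
c=cams.capture("wrist");T=c["T_tool_cam"]
views={"wrist":(c,cloud(c,T[:3,:3],T[:3,3]))}
for n in("scene","top"):
    c=cams.capture(n);P=(cloud(c,*pose(c))-t)@Rt;views[n]=(c,P)
for n,(c,P) in views.items():
    dark=(c["image"].max(-1)<70)&(np.abs(P[...,1])<.11)&(np.abs(P[...,2])<.05)
    br=(c["image"].min(-1)>90)&(np.abs(P[...,1])<.03)&(np.abs(P[...,2])<.05)
    print(n,"cup top x:",np.round(np.percentile(P[...,0][br&(P[...,0]<0)],[1,50,99]),4) if (br&(P[...,0]<0)).any() else "")
    for lo in np.arange(-.12,.02,.01):
        for sg in(-1,1):
            m=dark&(P[...,0]>lo)&(P[...,0]<lo+.01)&(sg*P[...,1]>0)
            if m.sum()>8: print(f"  x{lo:.2f} sg{sg} n{m.sum()} y",np.percentile(P[m][:,1],[2,98]).round(4),"z",np.percentile(P[m][:,2],[2,98]).round(4))
```

```text
wrist cup top x: [-0.1156 -0.112  -0.0033]
  x-0.12 sg-1 n6083 y [-0.0429 -0.0199] z [-0.035  -0.0112]
  x-0.12 sg1 n5513 y [0.0173 0.0416] z [-0.035  -0.0116]
  x-0.11 sg-1 n3346 y [-0.0781 -0.0198] z [-0.0349  0.0046]
  x-0.11 sg1 n3669 y [0.0186 0.0773] z [-0.0349  0.0047]
  x-0.10 sg-1 n694 y [-0.0791 -0.0198] z [-0.0051  0.0096]
  x-0.10 sg1 n689 y [0.0187 0.0779] z [-0.0061  0.0094]
  x-0.09 sg-1 n440 y [-0.0244 -0.0198] z [-0.0118  0.0082]
  x-0.09 sg1 n439 y [0.0187 0.0231] z [-0.0116  0.0075]
  x-0.08 sg-1 n1532 y [-0.0261 -0.0126] z [-0.0115 -0.0011]
  x-0.08 sg1 n1537 y [0.0115 0.0249] z [-0.0114 -0.0011]
  x-0.07 sg-1 n833 y [-0.0275 -0.0139] z [-0.0114 -0.005 ]
  x-0.07 sg1 n839 y [0.0128 0.0264] z [-0.0114 -0.0036]
  x-0.06 sg-1 n929 y [-0.0267 -0.0126] z [-0.0113  0.0066]
  x-0.06 sg1 n944 y [0.0115 0.0255] z [-0.0114  0.0065]
  x-0.05 sg-1 n612 y [-0.0259 -0.0125] z [-0.0114  0.0042]
  x-0.05 sg1 n599 y [0.0114 0.0247] z [-0.0113  0.0047]
  x-0.04 sg-1 n256 y [-0.0245 -0.0125] z [-0.0113 -0.0019]
  x-0.04 sg1 n313 y [0.0077 0.0236] z [-0.0112  0.0052]
scene cup top x: [-0.223  -0.2195 -0.218 ]
  x-0.12 sg-1 n103 y [-0.0791 -0.0008] z [-0.0315  0.0354]
  x-0.12 sg1 n128 y [0.0049 0.0884] z [-0.0311  0.0353]
  x-0.11 sg-1 n29 y [-0.0798 -0.0164] z [0.0009 0.0357]
  x-0.11 sg1 n146 y [0.0413 0.0881] z [-0.0302  0.035 ]
  x-0.10 sg-1 n20 y [-0.0797 -0.0176] z [-0.0093  0.0328]
  x-0.10 sg1 n19 y [0.0831 0.0864] z [-0.0199  0.0343]
  x-0.05 sg1 n9 y [0.0253 0.0282] z [-0.006   0.0117]
  x-0.04 sg1 n10 y [0.0212 0.0269] z [-0.0088  0.0113]
  x-0.03 sg1 n31 y [0.0079 0.0192] z [-0.0085  0.0158]
  x-0.02 sg1 n34 y [0.0038 0.0182] z [0.0008 0.0181]
  x-0.01 sg1 n22 y [0.0083 0.0185] z [0.0025 0.0165]
  x0.01 sg1 n13 y [0.0043 0.0097] z [0.001  0.0082]
top cup top x: [-0.4051 -0.2316 -0.2189]
  x-0.12 sg-1 n27 y [-0.0593 -0.0321] z [-0.0335  0.032 ]
```

Both fingers end about 35 mm short of the stated TCP: the wrist depth shows no finger beyond tool x ≈ −0.035. That explains the missed cup, and it means the goblet was held only by its top edge. I'll open and measure the real tip extent with the fingers in free space.

Run:
```python
from rob import *
manip.set_gripper(.088);go(.5403,.0243,.30,.2)
def meas():
    manip.dwell(.2);c=cams.capture("wrist");T=c["T_tool_cam"];P=cloud(c,T[:3,:3],T[:3,3])
    s=manip.state();Rt=R.from_rotvec(s["tcp_rot"]).as_matrix()
    for sg in(-1,1):
        m=(sg*P[...,1]>0)&(np.abs(P[...,1])<.07)&(np.abs(P[...,2])<.03)&(P[...,0]>-.09)&(P[...,0]<.04)
        q=P[m];tip=q[q[:,0]>q[:,0].max()-.006]
        print(round(s["gripper_width"],3),sg,m.sum(),"xmax",np.percentile(q[:,0],[95,99,99.9]).round(4),"tip y",tip[:,1].min().round(4),tip[:,1].max().round(4),"z",tip[:,2].min().round(4),tip[:,2].max().round(4))
    c2=look("fing%d"%(100*s["gripper_width"]));print(tops(*c2,.54,.024,.147,.152,.06,.17),tops(*c2,.605,-.008,.07,.08,.03,.09))
meas();manip.set_gripper(.035);meas();manip.set_gripper(.0,10);meas();manip.set_gripper(.088);rep("")
```

```text
0.088 -1 7296 xmax [-0.0379 -0.0339 -0.0325] tip y -0.0574 -0.0441 z -0.0114 0.0085
0.088 1 7282 xmax [-0.0381 -0.0338 -0.0323] tip y 0.043 0.0564 z -0.0115 0.0089
(540.5, 24.5, 17.1, 1324, np.float64(0.1514)) (604.2, -6.1, 8.0, 170, np.float64(0.0785))
0.034 -1 5335 xmax [-0.0381 -0.0341 -0.0326] tip y -0.0312 -0.0179 z -0.0114 0.0088
0.034 1 5342 xmax [-0.0381 -0.0339 -0.0325] tip y 0.0167 0.0299 z -0.0114 0.0081
(540.2, 24.6, 17.2, 1309, np.float64(0.1513)) (604.0, -6.7, 7.7, 170, np.float64(0.0787))
0.001 -1 3654 xmax [-0.0381 -0.034  -0.0324] tip y -0.0137 -0.0011 z -0.0115 -0.0086
0.001 1 3493 xmax [-0.0378 -0.0341 -0.0326] tip y 0.0 0.0127 z -0.0116 -0.0086
(540.7, 24.7, 17.1, 1316, np.float64(0.1513)) (603.7, -6.4, 8.2, 171, np.float64(0.0787))
 41.7 w 0.0877 tcp [0.5403 0.0243 0.3   ] F [ 0.1 -0.1 -0.3]
```

The tips really are 32.5 mm short of the stated TCP, at every opening, and laterally centred. I'll lower all grasps by 32.5 mm and continue. The candlestick is still upright in its place.

Run:
```python
from rob import *
pick(.5403,.0243,.087,9.5,.26,30)
if manip.state()["gripper_width"]>.028:
    place(.417,-.315,.087-.006,.26)
    manip.move_pose([.43,-.32,.36],rv(9.5));manip.dwell(.2);c=look("m8")
    print("gob",tops(*c,.527,-.315,.131,.136),"cand",tops(*c,.417,-.315,.141,.146))
```

```text
at 43.7 w 0.0882 tcp [0.5401 0.0243 0.0866] F [ 0.5 -1.   1.3]
grip 44.8 w 0.0331 tcp [0.5405 0.0243 0.087 ] F [ 1.  -0.2 -1.1]
up 46.4 w 0.0333 tcp [0.5397 0.0243 0.2589] F [ 0.2  0.7 -3.7]
down 50.1 w 0.0328 tcp [ 0.4171 -0.3151  0.0821] F [-0.6  0.3 -3.8]
rel 52.2 w 0.088 tcp [ 0.4163 -0.3144  0.2585] F [-0.5 -0.2 -0.3]
gob (526.7, -315.1, 24.2, 2158, np.float64(0.136)) cand (396.1, -662.9, 281.7, 29917, np.float64(0.4698))
```

Run:
```python
from rob import *
manip.move_pose([.5,-.02,.33],rv(-80.5))
b=.044-.0515
pick(.605,-.0075,b,-80.5,.14,30)
if manip.state()["gripper_width"]>.035:
    place(.4607,.3368,b-.012+.050,.16,-80.5)
    manip.move_pose([.47,.3,.36],rv(9.5));manip.dwell(.2);c=look("p9")
    print("bell",tops(*c,.4607,.3368,.108,.118,.045,.13),"acorntip",tops(*c,.582,.303,.066,.072,.03,.09))
```

```text
at 57.3 w 0.088 tcp [ 0.6047 -0.0075 -0.008 ] F [-0.4  0.3 -0.6]
grip 58.3 w 0.0398 tcp [ 0.605  -0.0076 -0.0076] F [-0.3 -1.4 -1.1]
up 59.7 w 0.0392 tcp [ 0.6041 -0.0074  0.1387] F [ 0.1 -0.5 -4. ]
down 63.5 w 0.0394 tcp [0.4609 0.3369 0.0317] F [ 0.  -0.5 -3.9]
rel 65.3 w 0.0879 tcp [0.4599 0.3363 0.1589] F [-0.7  0.1 -0.9]
bell (461.2, 337.9, 7.6, 186, np.float64(0.1167)) acorntip (581.1, 303.2, 10.7, 241, np.float64(0.0692))
```

View pics/p9.png

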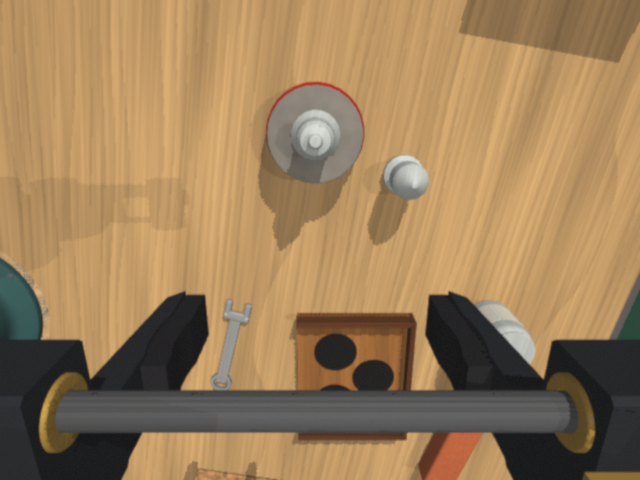

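The bell stands in the middle of the pedestal (315,138) and the acorn is untouched at (407,178). Next the acorn goes to the back place, followed by a check of the tray and mat.

Run:
```python
from rob import *
z=.040-.0515
manip.move_pose([.582,.303,.3],rv(-80.5))
pick(.582,.303,z,-80.5,.14,30)
if manip.state()["gripper_width"]>.038:
    place(.6077,-.0078,z+.012,.16,-80.5)
    manip.move_pose([.5,-.02,.36],rv(9.5));manip.dwell(.2);c=look("t10")
    print("acorn tip",tops(*c,.6077,-.0078,.08,.084,.03,.1))
    manip.move_pose([.43,-.29,.36],rv(9.5));manip.dwell(.2);d=look("m10")
    print("gob",tops(*d,.527,-.315,.131,.136,.045,.17),"cand",tops(*d,.417,-.315,.141,.146,.045,.17));rep("")
    cv2.imwrite("pics/tm10.png",cv2.resize(np.hstack([c[0]["image"],d[0]["image"]]),(0,0),fx=.6,fy=.6))
```

```text
at 70.7 w 0.0883 tcp [ 0.5817  0.3029 -0.012 ] F [0.1 0.5 0.8]
grip 71.6 w 0.0427 tcp [ 0.5821  0.3029 -0.0114] F [-0.3 -1.8  1.6]
up 73.1 w 0.0426 tcp [0.5812 0.3026 0.1387] F [-0.3  0.4 -2.9]
down 76.8 w 0.0425 tcp [ 0.6078 -0.0078  0.0016] F [ 0.3 -0.  -2.6]
rel 78.7 w 0.0883 tcp [ 0.6066 -0.0077  0.1586] F [-0.1  0.5 -0.9]
acorn tip (606.9, -6.6, 9.2, 173, np.float64(0.0825))
gob (526.2, -315.0, 24.4, 1640, np.float64(0.1356)) cand (417.2, -314.5, 17.3, 904, np.float64(0.1453))
 81.7 w 0.0878 tcp [ 0.4306 -0.289   0.3601] F [ 0.2 -0.2 -0.1]
```

View pics/tm10.png

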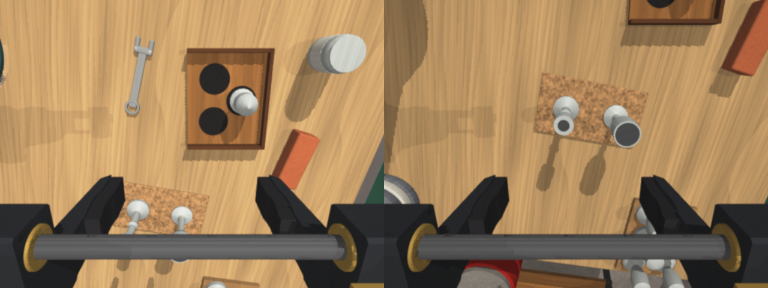

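The left picture shows the acorn in the back place (243,100), with the can, bar and wrench undisturbed. The right one shows the candlestick (564,125) and goblet (627,133) standing on the mat. Now I'll put both back.

Run:
```python
from rob import *
pick(.417,-.3147,.081,9.5,.26)
if manip.state()["gripper_width"]<.028: raise SystemExit("candle lost")
place(.5402,.0241,.087,.26)
pick(.5263,-.3152,.0645,9.5,.25)
if manip.state()["gripper_width"]<.04: raise SystemExit("goblet lost")
place(.5576,-.0637,.0705,.25)
manip.move_pose([.5,-.02,.36],rv(9.5));manip.dwell(.2);c=look("t11")
print("cand",tops(*c,.54,.024,.147,.152,.04,.17),"gob",tops(*c,.558,-.064,.137,.142,.04,.17),"acorn",tops(*c,.6077,-.0078,.08,.084,.03,.1))
manip.move_pose([.47,.3,.36],rv(9.5));manip.dwell(.2);d=look("p11");print("bell",tops(*d,.4607,.3368,.108,.118,.045,.13));rep("")
cv2.imwrite("pics/f11.png",cv2.resize(np.hstack([c[0]["image"],d[0]["image"]]),(0,0),fx=.6,fy=.6))
```

```text
at 84.0 w 0.088 tcp [ 0.4168 -0.3145  0.0806] F [ 0.2 -0.4  0.5]
grip 85.1 w 0.0331 tcp [ 0.4172 -0.3147  0.081 ] F [ 0.3  0.5 -0.8]
up 86.7 w 0.033 tcp [ 0.4165 -0.3143  0.2589] F [-0.1  0.3 -3.9]
down 90.4 w 0.0332 tcp [0.5403 0.0241 0.0881] F [ 0.4 -0.8 -4.7]
rel 92.5 w 0.0878 tcp [0.5393 0.0241 0.2585] F [ 0.3  0.  -0.6]
at 95.6 w 0.0882 tcp [ 0.5261 -0.3151  0.0641] F [0.5 0.1 0.3]
grip 96.5 w 0.0469 tcp [ 0.5267 -0.3152  0.0647] F [2.2 0.1 0. ]
up 98.2 w 0.047 tcp [ 0.5258 -0.3149  0.2488] F [ 0.1 -0.6 -3.9]
down 101.5 w 0.0471 tcp [ 0.5577 -0.0637  0.0716] F [-0.1  0.3 -4.6]
rel 103.5 w 0.088 tcp [ 0.5567 -0.0635  0.2484] F [-0.9 -0.6 -0.5]
cand (539.9, 23.4, 17.0, 1080, np.float64(0.1514)) gob (557.8, -63.3, 24.3, 1671, np.float64(0.1415)) acorn (607.0, -6.3, 9.3, 166, np.float64(0.0826))
bell (461.1, 337.9, 7.6, 186, np.float64(0.1167))
 105.8 w 0.0878 tcp [0.4705 0.299  0.3601] F [ 0.3 -0.5  0.3]
```

View pics/f11.png

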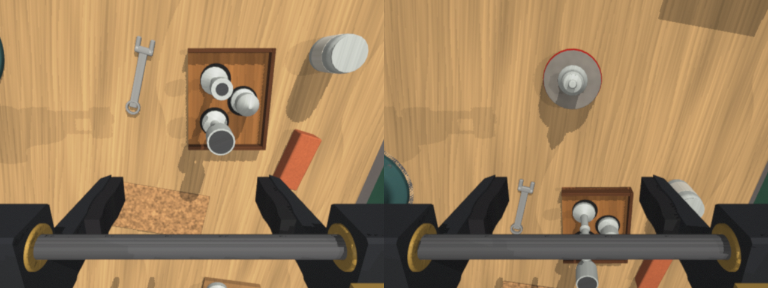

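All four castings stand where they should: candlestick (222,88), goblet (220,140), acorn (244,100) and bell (572,82). The can, bar and wrench look unmoved. Handing in.

```bash
python3 -c "
from cell import order;order.close_job()"
```

```text
the job is handed in; nothing more can be done
```

The job is done and handed in at about 106 s on the robot clock, within the 136 s limit. The goblet and candlestick went to the mat, the bell to the pedestal and the acorn to the tray's back place. The candlestick and goblet then went back to where they stood.

**Last wrist-camera checks:**

| Casting | Reference point | Distance from it |
|---|---|---|
| Candlestick | where it started | about 0.7 mm |
| Goblet | where it started | about 0.5 mm |
| Acorn | centre of the back place | about 1.5 mm |
| Bell | pedestal centre | about 1.2 mm |

All four look upright in the pictures, the gripper is open and clear, and the can, bar and wrench look unmoved. I judged those three by eye and did not measure their positions again.

**What went wrong or disagreed:**
- **Missed grasp:** The first candlestick grasp closed on nothing, and a second try only pinched its rim. Wrist depth showed the fingertips sit about 32.5 mm short of the stated TCP, so I lowered every later grasp by that amount. The goblet's first move had held it only by its top edge, but it landed correctly. Neither bad grasp moved the candlestick measurably.
- **Camera offset:** The scene camera read about 4–7 mm further in x than the top and wrist cameras, so I used the wrist camera's positions.

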